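# Find by heft the hearing amplifier that still holds its battery pack and dock it

### The arm

A 7-joint arm with a two-finger parallel gripper is mounted at the origin on the work surface. World frame = base frame: x ahead of the robot, y to its left, z up, the work surface at z = 0. Lengths are in m, angles in rad, forces in N, time in s.
With the tool pointing down it reaches from about 0.425 to 0.925 m from the base axis. Payload 6.8 kg.
Tool frame: the origin (TCP) lies between the finger pads; the fingertips stand finger_overhang ahead of it and the grasp point (between the pads) lies 6 mm ahead of it (finger_overhang is the distance from the TCP to the fingertips, in m); z points along the fingers, y is the line along which they close (so a half turn about z gives the same grasp; the last joint's range is limited). The gripper opens to 85 mm and grips with 20 to 120 N. Pads are 22 mm wide; open, the fingers measure 114 mm over their backs; the gripper's body (76 mm by 85 mm) begins 54 mm behind the grasp point. The pads swing forward as they close: fully open they stand 13 mm farther back than shut.
Start: joints at [-0.108, 0.477, 0.022, 1.555, -0.011, 1.109, -0.083], TCP at [0.675, 0, 0.256] pointing down, gripper open.
Joint ranges: [-2.96, 2.96], [-0.34, 2.1], [-1.41, 1.46], [0.24, 2.44], [-1.37, 4.51], [0.17, 1.92], [-2.96, 2.96]. Speed limits (rad/s): [2.39, 2.39, 3.14, 3.14, 3.14, 3.14, 3.14].

### API

Orientations are given as a unit quaternion [w, x, y, z].
In Python, from station import * gives the robot as it stands.
- The arm moves only by the tool drive_tool, never from a script. Its argument "increments" is a list of rows, each an object of numbers: "claw": the finger opening in m, from 0 to 0.0854; "dx", "dy", "dz": the shift along the tool's x, y, z in m; "wx", "wy", "wz": the turn, a rotation vector about the tool's x, y, z in degrees. A call has 1 to 20 rows; each row shifts and turns the commanded pose from where the row before left it, along the tool's axes as they then stand; what a row does not reach is not made up. A row lasts 1/8 s, in which the tool goes at most 62.5 mm and 10.7 degrees, less where a joint would pass 70% of its speed; a pose out of reach is approached as far as the arm can. A call with a gripper value outside its range is refused whole. The fingers move at their own pace and stop on an object; "newtons" is the grip in N (left out, the last holds). Time passes only in rows, so rows that do not move let the fingers close. It gives the time, the measured TCP pose, the force, the opening and the grip force at its end, in the units of the state.
- get_obs(): the state, without advancing time (a new reading comes with each control period).
- read_camera(name): name is "scene" or "side" or "wrist"; returns (picture, depth): 420x560x3 uint8, red, green, blue; 420x560 float32, m along the optical axis (not along the pixel's ray), 0 where there is no reading.
- calibration(name): a dict with "intrinsics" (3x3 intrinsics, pixels), "R" (3x3) and "t" (3): a world point X has camera coordinates R X + t; the wrist camera has in their place "mount" (4x4, takes a point from camera to tool coordinates, whose origin is the TCP and whose axes are the flange's). Camera axes: x right, y down, z forward; pixel columns grow to the right and rows downward; lengths in m; the calibration is good to about 2 mm. A picture is of the moment at which its call begins: read the wrist's pose just before it. calibration takes no time and is no camera call.
- hand_in(): hands the job in; it is judged then, once.
The state is a dict: "t": time; "q": joint angles; "joint_vel": joint speeds; "joint_torque": joint torques, N m; "eef_pos": TCP position; "tool_rot": TCP orientation; "contact_force": force on the tool from outside, world axes, zero at the start; "torque": the same for the moment, N m; "gripper_width": opening from 0.0 (shut) to 1.0 (fully open); "grasp_force": force on a finger pad.
Only numpy, scipy, OpenCV 4.12 (cv2) and the standard library are available. Lean on these libraries where they do the work, as an engineer would, in place of code of your own. Each camera call takes 0.05 s, during which the arm holds its last target. There are 200 camera calls.

### The job

One of the four look-alike hearing amplifiers on the green mat still has its heavy battery pack inside: find it by lifting them and feeling their weight, and lay it flat, right way up and lengthwise in the charging dock so that it rests on the sprung floor, then let go. Do not leave an empty one in the dock even for a moment: lay each empty one back, right way up, where it came from, and leave the other things on the table alone.

Things in the scene. Friction and masses are not known exactly. Their poses are not given: they have to be found in the camera images.
- amp_1: One of four look-alike brown bakelite hearing amplifiers lying on the green mat (top 3 mm above table): closed box 92 (own x) x 50 (own y) x 34 mm, five dark slots at the +x end, brass-and-cream dial at -x. Origin: centre of its underside, z up. Grip across the 50 mm at its middle. Empty 0.12 to 0.17 kg; with the pack 0.32 to 0.43 kg: exactly one of the four, drawn by chance.
- amp_2: One of four look-alike brown bakelite hearing amplifiers lying on the green mat (top 3 mm above table): closed box 92 (own x) x 50 (own y) x 34 mm, five dark slots at the +x end, brass-and-cream dial at -x. Origin: centre of its underside, z up. Grip across the 50 mm at its middle. Empty 0.12 to 0.17 kg; with the pack 0.32 to 0.43 kg: exactly one of the four, drawn by chance.
- amp_3: One of four look-alike brown bakelite hearing amplifiers lying on the green mat (top 3 mm above table): closed box 92 (own x) x 50 (own y) x 34 mm, five dark slots at the +x end, brass-and-cream dial at -x. Origin: centre of its underside, z up. Grip across the 50 mm at its middle. Empty 0.12 to 0.17 kg; with the pack 0.32 to 0.43 kg: exactly one of the four, drawn by chance.
- amp_4: One of four look-alike brown bakelite hearing amplifiers lying on the green mat (top 3 mm above table): closed box 92 (own x) x 50 (own y) x 34 mm, five dark slots at the +x end, brass-and-cream dial at -x. Origin: centre of its underside, z up. Grip across the 50 mm at its middle. Empty 0.12 to 0.17 kg; with the pack 0.32 to 0.43 kg: exactly one of the four, drawn by chance.
- dock: Grey charging dock, fixed, 130 (own x) x 82 (own y) x 52 mm. Origin: centre of its underside, z up. Open on top; room inside 102 x 62 mm between two end walls and four corner guides (52 mm high, guides only at |x| over 34 mm); between them the long sides are 34 mm high, leaving room for fingers. An amplifier lies in it with its length along the dock's x, either end first.
- dock_seat (a point): Centre of the top of the dock's cream sprung floor when nothing lies on it: 40 mm above the table, on the dock's z axis, with the dock's axes.
- dock_floor (a joint): How far the dock's cream sprung floor (98 x 58 mm) has sunk, in m: 0 when empty, 0.017 at the bottom; 280 N/m. An amplifier with its pack sinks it 0.011 to 0.015, one without 0.004 to 0.006.
- spectacle_case: Bystander: tortoiseshell spectacle case, 60 x 155 x 34 mm, loose on the table. Origin: centre of its underside.
- pill_box: Bystander: round pewter pill box, 56 across, 25 high mm, loose on the table. Origin: centre of its underside.
- magnifier_dome: Bystander: heavy clear glass magnifying dome, 80 across, 39 high mm, loose on the table. Origin: centre of its underside.
- tablet_bottle: Bystander: amber tablet bottle, 48 across, 85 high mm, loose on the table. Origin: centre of its underside.
- medicine_cup: Bystander: small blue medicine cup, 44 across, 38 high mm, loose on the table. Origin: centre of its underside.
- pulse_meter: Bystander: white finger pulse meter, 62 x 36 x 30 mm, loose on the table. Origin: centre of its underside.
There are look-alikes about, which are no part of the job. What is shaped like the amp_3 but turquoise is not meant. What is shaped like the amp_2 but pink is not meant.

How it is judged:
By the outcome, as a careful person would: the job done as asked, in the order asked, and still so for the second after the job is handed in, with the robot touching nothing.
It also fails if it takes over 72 s, if anything falls off the work surface, if the arm or the gripper's body presses on something with over 40 N, if the wrist force passes 120 N, or if a joint passes its speed limit or range.

## Working session

There is one attempt and no reset: what is moved stays moved. The work goes in short steps, Python scripts to look and compute and a tool call to move; the robot and the scene stay as the last step left them, time stands still between calls to the robot, and variables do not carry over. Pictures are saved under pics/ and viewed, at most 10 in all, crops included, and the job is handed in when it is done.

Besides the shell and the picture viewer there is one more tool, called after "Request:" as name(argument=value, ...), one argument or row to a line, values as JSON. drive_tool: Moves the arm, as the interface text tells. Its arguments: {"type":"object","properties":{"increments":{"type":"array","items":{"type":"object","properties":{"claw":{"type":"number"},"dx":{"type":"number"},"dy":{"type":"number"},"dz":{"type":"number"},"wx":{"type":"number"},"wy":{"type":"number"},"wz":{"type":"number"}}}},"newtons":{"type":"number"}},"required":["increments"]}

```bash
mkdir -p pics; ls; python3 - <<'E'
from station import *
import cv2,numpy as np
o=get_obs();print({k:np.round(v,3).tolist() for k,v in o.items()})
for n in ("scene","side"):
    p,d=read_camera(n);cv2.imwrite(f"pics/{n}0.png",p[:,:,::-1]);np.save(f"pics/{n}0.npy",d)
    c=calibration(n);print(n,np.round(c["R"],3).tolist(),c["t"],c["intrinsics"])
print(calibration("wrist"))
E
```

```text
pics
{'t': 0.0, 'q': [-0.108, 0.478, 0.022, 1.556, -0.011, 1.109, -0.083], 'joint_vel': [-0.001, -0.0, -0.001, 0.0, -0.001, -0.0, -0.0], 'joint_torque': [-0.001, -59.644, 1.608, -28.119, 0.012, 0.009, 0.0], 'eef_pos': [0.674, -0.0, 0.255], 'tool_rot': [-0.001, 0.707, 0.707, -0.001], 'contact_force': [-0.684, 0.062, 0.417], 'torque': [0.008, -0.041, 0.016], 'grasp_force': 0.0, 'gripper_width': 1.001}
scene [[0.818, 0.576, -0.015], [0.354, -0.523, -0.775], [-0.454, 0.628, -0.632]] [-0.45113177 -0.13707873  1.55606695] [[469.68036802   0.         285.84329307]
 [  0.         469.68036802 213.93002952]
 [  0.           0.           1.        ]]
side [[-0.817, -0.576, -0.02], [-0.287, 0.437, -0.852], [0.5, -0.691, -0.523]] [0.42668125 0.20195812 1.03770447] [[480.24419134   0.         287.88613866]
 [  0.         480.24419134 218.34035194]
 [  0.           0.           1.        ]]
{'intrinsics': array([[305.77395648,   0.        , 285.93764836],
       [  0.        , 305.77395648, 209.13307952],
       [  0.        ,   0.        ,   1.        ]]), 'mount': array([[ 6.86336601e-04, -9.66323781e-01, -2.57328347e-01,
         6.56601261e-02],
       [ 9.99999758e-01,  6.33878420e-04,  2.86811164e-04,
         2.13852881e-04],
       [-1.14037563e-04, -2.57328482e-01,  9.66323983e-01,
        -1.16890704e-01],
       [ 0.00000000e+00,  0.00000000e+00,  0.00000000e+00,
         1.00000000e+00]])}
```

View pics/scene0.png

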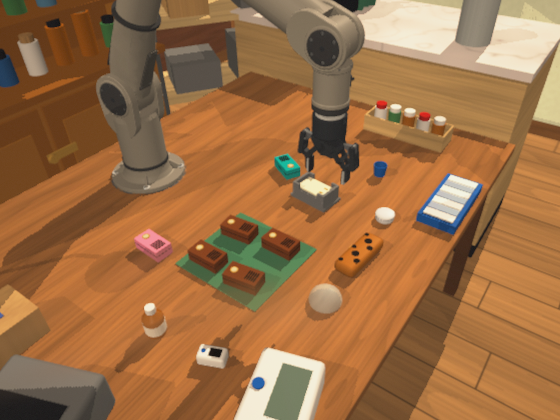

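View pics/side0.png

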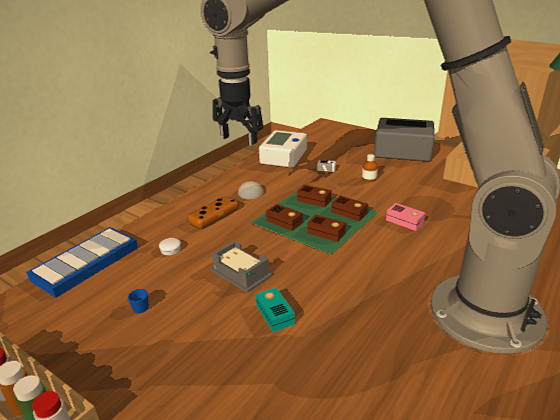

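Scene picture: four brown amps on the green mat at (240,229), (281,243), (208,255) and (244,277), with the dock at (316,190). The turquoise (287,166) and pink (153,245) boxes are off the mat and the wrong colour. The side view agrees. Next I fit poses from the depth and make one enlarged crop.

```bash
cat > h.py <<'E'
from station import *
import cv2,numpy as np
def cloud(n,d,T=None):
    c=calibration(n);K=c["intrinsics"];v,u=np.indices(d.shape)
    P=np.stack([(u-K[0,2])/K[0,0]*d,(v-K[1,2])/K[1,1]*d,d],-1)
    if n=="wrist":
        M=c["mount"];P=P@M[:3,:3].T+M[:3,3];R,t=T;return P@R.T+t
    return (P-c["t"])@c["R"]
def rects(P,m,mn=60):
    k,l=cv2.connectedComponents(m.astype(np.uint8))
    for i in range(1,k):
        q=P[l==i]
        if len(q)<mn: continue
        vv,uu=np.where(l==i)
        lo,hi=np.percentile(q[:,2],[5,95])
        r=cv2.minAreaRect((q[:,:2]*1000).astype(np.float32))
        print("px",uu.mean().round(),vv.mean().round(),"n",len(q),"c",np.round(r[0],1),"size",np.round(r[1],1),"ang",round(r[2],1),"z",(lo*1000).round(1),(hi*1000).round(1))
E
python3 - <<'E'
from h import *
for n in("scene","side"):
    p=cv2.imread(f"pics/{n}0.png");d=np.load(f"pics/{n}0.npy");P=cloud(n,d)
    hsv=cv2.cvtColor(p,cv2.COLOR_BGR2HSV)
    box=(P[...,0]>.3)&(P[...,0]<1)&(abs(P[...,1])<.6)&(d>0)
    print(n,"top30-42");rects(P,box&(P[...,2]>.031)&(P[...,2]<.043))
    print("top 45-60");rects(P,box&(P[...,2]>.046)&(P[...,2]<.058),30)
    print("any");rects(P,box&(P[...,2]>.012)&(P[...,2]<.12))
a=cv2.imread("pics/scene0.png")[150:310,170:370];b=cv2.imread("pics/side0.png")[170:330,190:390]
cv2.imwrite("pics/crop.png",np.vstack([cv2.resize(x,None,fx=3.7,fy=1.87*1,interpolation=2) if 0 else cv2.resize(x,None,fx=1.87,fy=1.87,interpolation=2) for x in(a,b)]))
cv2.imwrite("pics/crop.png",np.hstack([cv2.resize(x,None,fx=2,fy=2,interpolation=2) for x in(a,b)]))
E
```

```text
scene top30-42
px 286.0 162.0 n 276 c [369.8 262.1] size [ 54.4 102. ] ang 59.5 z 32.8 40.2
px 379.0 165.0 n 79 c [631.2 410.5] size [45.6 43.1] ang 88.1 z 31.4 41.2
px 450.0 198.0 n 1510 c [877.3 375.7] size [241.3 109.1] ang 89.6 z 31.4 37.5
px 313.0 189.0 n 342 c [526.7 188.6] size [ 79.7 122.4] ang 84.5 z 32.8 42.8
px 239.0 225.0 n 461 c [445.4 -73.4] size [94.2 55. ] ang 3.7 z 33.3 42.0
px 280.0 240.0 n 529 c [572.5 -57.2] size [53.8 95. ] ang 88.9 z 33.7 42.0
px 359.0 251.0 n 848 c [762.9  28.9] size [152.6  56.3] ang 84.4 z 32.2 38.9
px 158.0 245.0 n 232 c [ 320.6 -251.4] size [52.3 42.6] ang 86.3 z 32.4 39.6
px 207.0 252.0 n 557 c [ 444.7 -200.8] size [95.6 53.4] ang 0.6 z 33.8 42.0
px 243.0 274.0 n 644 c [ 569.6 -207. ] size [95.  55.8] ang 8.5 z 34.2 41.9
px 325.0 292.0 n 334 c [ 764.6 -140.8] size [54.2 54.4] ang 47.8 z 31.7 41.1
px 155.0 327.0 n 83 c [ 510.7 -438.2] size [48.  24.5] ang 59.4 z 31.7 42.4
px 211.0 352.0 n 291 c [ 654.  -415.5] size [58.9 33.4] ang 23.4 z 31.3 35.3
top 45-60
px 302.0 178.0 n 104 c [479.4 192.6] size [75.6 28. ] ang 82.2 z 47.1 57.2
px 328.0 
[... 3142 characters left out ...]
ang 84.1 z 15.0 36.6
px 349.0 207.0 n 556 c [ 445.9 -197.2] size [59.6 95.1] ang 89.7 z 14.9 39.9
px 395.0 211.0 n 235 c [ 321.3 -247.2] size [58.  43.2] ang 88.5 z 15.0 36.4
px 284.0 216.0 n 581 c [574.5 -52.4] size [56.4 96.1] ang 89.0 z 15.0 39.9
px 326.0 226.0 n 650 c [446.4 -69.7] size [94. 57.] ang 5.5 z 14.6 39.9
px 80.0 260.0 n 3120 c [879.1 380.6] size [117.4 243.7] ang 0.2 z 16.2 35.2
px 169.0 245.0 n 247 c [745.8 219.9] size [53.6 54.5] ang 81.1 z 14.9 26.8
px 239.0 264.0 n 1554 c [526.8 192.2] size [ 78.3 122.4] ang 82.9 z 16.2 53.4
px 138.0 299.0 n 365 c [633.  412.6] size [42.9 44.4] ang 22.9 z 14.2 39.4
px 274.0 307.0 n 980 c [372.6 263.8] size [51.9 97.6] ang 61.2 z 15.7 36.8
```

View pics/crop.png

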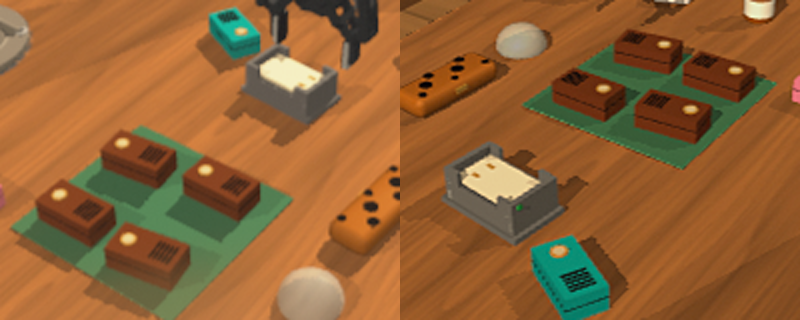

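The crop confirms it: four brown bakelite boxes on the mat, all with their slots toward +x. The turquoise and pink ones lie off it. I move above the mat with the fingers along y and refine from the wrist camera.

Request:
drive_tool(
  increments=[
    {"dx": -0.033,"dy": -0.041,"claw": 0.0854},
    {"dx": -0.033,"dy": -0.041},
    {"dx": -0.032,"dy": -0.041},
    {"dx": -0.032,"dy": -0.042},
    {"wz": 10},
    {"wz": 10},
    {"wz": 10},
    {"wz": 10},
    {"wz": 10},
    {"wz": 10},
    {"wz": 10},
    {"wz": 10},
    {"wz": 10},
    {},
    {},
  ],
)

```text
schema error: expected keys claw, dx, dy, dz, wx, wy, wz
```

```bash
cat >> h.py <<'E'
from scipy.spatial.transform import Rotation as Ro
def pose(o):
    w,x,y,z=o["tool_rot"];return Ro.from_quat([x,y,z,w]).as_matrix(),np.array(o["eef_pos"])
def st():
    o=get_obs();R,t=pose(o);print("t",round(o["t"],2),"pos",np.round(t*1000,1),"toolx",np.round(R[:,0],3),"z",np.round(R[:,2],3),"F",np.round(o["contact_force"],2),"gw",o["gripper_width"],"gf",o["grasp_force"]);return o,R,t
E
python3 - <<'E'
from h import *
import station
print([n for n in dir(station) if n[0]!='_'], getattr(station,'finger_overhang',None))
o,R,t=st()
p,d=read_camera("wrist");cv2.imwrite("pics/w1.png",p[:,:,::-1])
P=cloud("wrist",d,(R,t))
g=(d>0)&(P[...,2]>.028)&(P[...,2]<.046)
rects(P,g,300)
E
```

```text
['PlanningError', 'calibration', 'finger_overhang', 'get_obs', 'hand_in', 'read_camera'] 0.025
t 0.1 pos [674.5  -0.  255.5] toolx [-0.  1. -0.] z [-0.002 -0.    -1.   ] F [-0.5   0.22  0.35] gw 0.9967379647648474 gf 0.0
px 136.0 17.0 n 3629 c [526.3 173.4] size [ 40.  119.4] ang 84.1 z 32.2 41.9
px 368.0 154.0 n 6556 c [764.7  31.5] size [149.6  55.4] ang 84.7 z 29.7 34.6
px 201.0 233.0 n 3398 c [575.4 -54.4] size [51.  92.6] ang 88.7 z 34.3 37.9
px 95.0 246.0 n 3357 c [447.3 -70.9] size [94.1 50.8] ang 5.7 z 32.9 37.8
px 358.0 295.0 n 1299 c [ 763.7 -138.2] size [52.4 55.3] ang 11.9 z 29.0 37.3
px 213.0 336.0 n 1465 c [ 577.4 -200.4] size [80.8 44.6] ang 8.0 z 30.0 37.2
```

View pics/w1.png

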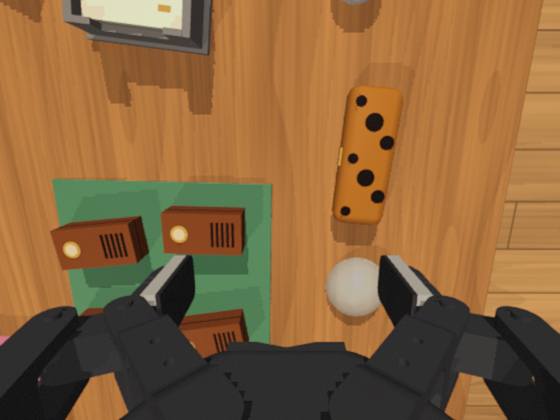

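The wrist view shows two amps clearly, at (205,231) and (100,243), with the dock at the top left. Every row needs all seven keys. I go above amp B at (575,-54).

Request:
drive_tool(
  increments=[
    {"dx": -0.027,"dy": -0.05,"dz": 0,"wx": 0,"wy": 0,"wz": 0,"claw": 0.0854},
    {"dx": -0.0275,"dy": -0.0495,"dz": 0,"wx": 0,"wy": 0,"wz": 0,"claw": 0.0854},
    {"dx": 0,"dy": 0,"dz": 0,"wx": 0,"wy": 0,"wz": 10,"claw": 0.0854},
    {"dx": 0,"dy": 0,"dz": 0,"wx": 0,"wy": 0,"wz": 10,"claw": 0.0854},
    {"dx": 0,"dy": 0,"dz": 0,"wx": 0,"wy": 0,"wz": 10,"claw": 0.0854},
    {"dx": 0,"dy": 0,"dz": 0,"wx": 0,"wy": 0,"wz": 10,"claw": 0.0854},
    {"dx": 0,"dy": 0,"dz": 0,"wx": 0,"wy": 0,"wz": 10,"claw": 0.0854},
    {"dx": 0,"dy": 0,"dz": 0,"wx": 0,"wy": 0,"wz": 10,"claw": 0.0854},
    {"dx": 0,"dy": 0,"dz": 0,"wx": 0,"wy": 0,"wz": 10,"claw": 0.0854},
    {"dx": 0,"dy": 0,"dz": 0,"wx": 0,"wy": 0,"wz": 10,"claw": 0.0854},
    {"dx": 0,"dy": 0,"dz": 0,"wx": 0,"wy": 0,"wz": 10,"claw": 0.0854},
    {"dx": 0,"dy": 0,"dz": 0,"wx": 0,"wy": 0,"wz": 1,"claw": 0.0854},
    {"dx": 0,"dy": 0,"dz": 0,"wx": 0,"wy": 0,"wz": 0,"claw": 0.0854},
  ],
  newtons=30,
)

```text
t: 1.78
eef_pos: [0.5754, -0.0544, 0.2562]
tool_rot: [0.0, 1.0, -0.007, -0.0]
contact_force: [0.0, 0.2, -0.4]
gripper_width: 0.998
grasp_force: 0.0
```

```bash
python3 - <<'E'
from h import *
o,R,t=st()
p,d=read_camera("wrist");cv2.imwrite("pics/w2.png",p[:,:,::-1])
P=cloud("wrist",d,(R,t))
rects(P,(d>0)&(P[...,2]>.028)&(P[...,2]<.046),300)
E
```

```text
t 1.77 pos [575.4 -54.4 256.2] toolx [ 1.    -0.014 -0.   ] z [-0. -0. -1.] F [ 0.04  0.2  -0.41] gw 0.9975981935787227 gf 0.0
px 201.0 14.0 n 4364 c [747.9  32.8] size [150.   30.1] ang 89.3 z 29.4 34.9
px 368.0 10.0 n 1085 c [ 749.1 -136.9] size [55.4 23.7] ang 88.9 z 28.7 36.6
px 419.0 187.0 n 3828 c [ 572.3 -204.6] size [92.6 52. ] ang 8.2 z 34.2 37.8
px 286.0 186.0 n 3624 c [575.4 -53.6] size [49.9 92.3] ang 88.4 z 35.3 38.1
px 76.0 230.0 n 5624 c [528.8 192.2] size [ 75.7 118.3] ang 82.9 z 32.5 42.8
px 300.0 287.0 n 2857 c [447.4 -70. ] size [93.2 50.1] ang 5.7 z 35.0 38.1
px 414.0 260.0 n 535 c [ 488.6 -203.2] size [58.  27.2] ang 60.0 z 29.4 37.4
```

Request:
drive_tool(
  increments=[
    {"dx": 0,"dy": 0,"dz": 0.05,"wx": 0,"wy": 0,"wz": 0,"claw": 0.0854},
    {"dx": 0,"dy": 0,"dz": 0.05,"wx": 0,"wy": 0,"wz": 0,"claw": 0.0854},
    {"dx": 0,"dy": 0,"dz": 0.05,"wx": 0,"wy": 0,"wz": 0,"claw": 0.0854},
    {"dx": 0,"dy": 0,"dz": 0.04,"wx": 0,"wy": 0,"wz": 0,"claw": 0.0854},
    {"dx": 0,"dy": 0,"dz": 0.026,"wx": 0,"wy": 0,"wz": 0,"claw": 0.0854},
    {"dx": 0,"dy": 0,"dz": 0,"wx": 0,"wy": 0,"wz": 0,"claw": 0.03},
    {"dx": 0,"dy": 0,"dz": 0,"wx": 0,"wy": 0,"wz": 0,"claw": 0.03},
    {"dx": 0,"dy": 0,"dz": 0,"wx": 0,"wy": 0,"wz": 0,"claw": 0.03},
    {"dx": 0,"dy": 0,"dz": 0,"wx": 0,"wy": 0,"wz": 0,"claw": 0.03},
    {"dx": 0,"dy": 0,"dz": 0,"wx": 0,"wy": 0,"wz": 0,"claw": 0.03},
  ],
  newtons=30,
)

```text
t: 3.08
eef_pos: [0.5764, -0.0547, 0.0416]
tool_rot: [0.0, 1.0, -0.009, 0.001]
contact_force: [-1.6, -1.2, 6.9]
gripper_width: 0.576
grasp_force: 34.3
```

Request:
drive_tool(
  increments=[
    {"dx": 0,"dy": 0,"dz": -0.015,"wx": 0,"wy": 0,"wz": 0,"claw": 0.03},
    {"dx": 0,"dy": 0,"dz": -0.02,"wx": 0,"wy": 0,"wz": 0,"claw": 0.03},
    {"dx": 0,"dy": 0,"dz": -0.015,"wx": 0,"wy": 0,"wz": 0,"claw": 0.03},
    {"dx": 0,"dy": 0,"dz": 0,"wx": 0,"wy": 0,"wz": 0,"claw": 0.03},
    {"dx": 0,"dy": 0,"dz": 0,"wx": 0,"wy": 0,"wz": 0,"claw": 0.03},
    {"dx": 0,"dy": 0,"dz": 0,"wx": 0,"wy": 0,"wz": 0,"claw": 0.03},
  ],
)

```text
t: 3.82
eef_pos: [0.5749, -0.0544, 0.0895]
tool_rot: [0.0, 1.0, -0.009, -0.001]
contact_force: [0.1, 0.1, -3.9]
gripper_width: 0.579
grasp_force: 33.2
```

```bash
cat > f.py <<'E'
from h import *
st()
p,d=read_camera("wrist");f=[]
for i in range(3): read_camera("side"); f.append(get_obs()["contact_force"][2])
print(np.round(f,2)); cv2.imwrite("pics/hold.png",p[:,:,::-1])
E
python3 f.py
```

```text
t 3.83 pos [574.9 -54.4  89.5] toolx [ 1.    -0.017 -0.001] z [-0.001 -0.    -1.   ] F [ 0.08  0.06 -3.9 ] gw 0.5787708012917521 gf 33.18666324019432
[-3.49 -4.68 -3.53]
```

About 3.9 N in the hand, so roughly 0.39 kg: this one has the pack (an empty one pulls at most 1.7 N). I lift, move beside the dock and measure the dock from near.

Request:
drive_tool(
  increments=[
    {"dx": 0,"dy": 0,"dz": -0.04,"wx": 0,"wy": 0,"wz": 0,"claw": 0.03},
    {"dx": 0,"dy": 0,"dz": -0.05,"wx": 0,"wy": 0,"wz": 0,"claw": 0.03},
    {"dx": 0,"dy": -0.03,"dz": -0.03,"wx": 0,"wy": 0,"wz": 1,"claw": 0.03},
    {"dx": -0.012,"dy": -0.05,"dz": 0,"wx": 0,"wy": 0,"wz": 2,"claw": 0.03},
    {"dx": -0.012,"dy": -0.05,"dz": 0,"wx": 0,"wy": 0,"wz": 2,"claw": 0.03},
    {"dx": -0.012,"dy": -0.03,"dz": 0,"wx": 0,"wy": 0,"wz": 1,"claw": 0.03},
    {"dx": 0,"dy": 0,"dz": 0,"wx": 0,"wy": 0,"wz": 0,"claw": 0.03},
    {"dx": 0,"dy": 0,"dz": 0,"wx": 0,"wy": 0,"wz": 0,"claw": 0.03},
    {"dx": 0,"dy": 0,"dz": 0,"wx": 0,"wy": 0,"wz": 0,"claw": 0.03},
  ],
)

```text
t: 5.15
eef_pos: [0.5488, 0.1062, 0.2103]
tool_rot: [0.0, 0.998, -0.062, 0.0]
contact_force: [0.3, -0.3, -3.6]
gripper_width: 0.577
grasp_force: 34.2
```

```bash
python3 - <<'E'
from h import *
o,R,t=st()
p,d=read_camera("wrist");cv2.imwrite("pics/w3.png",p[:,:,::-1])
P=cloud("wrist",d,(R,t));b=(d>0)&(P[...,0]>.43)&(P[...,0]<.62)&(P[...,1]>.12)&(P[...,1]<.27)
for a,c in((.046,.058),(.036,.0455),(.012,.06)):
    print(a);rects(P,b&(P[...,2]>a)&(P[...,2]<c),60)
hsv=cv2.cvtColor(p,cv2.COLOR_RGB2HSV)
m=b&(hsv[...,2]>170)&(P[...,2]>.036)&(P[...,2]<.045);print("cream");rects(P,m,200)
# amp in hand: points near, tool frame
Q=(P-t)@R;h=(d>0)&(abs(Q[...,0])<.07)&(abs(Q[...,1])<.028)&(Q[...,2]>-.02)&(Q[...,2]<.06)
print("amp tool x range",np.percentile(Q[h][:,0],[1,50,99]),"z",np.percentile(Q[h][:,2],[1,5,50,95,99]),h.sum())
E
```

```text
t 5.15 pos [548.8 106.2 210.3] toolx [ 0.992 -0.124  0.   ] z [ 0.    -0.001 -1.   ] F [ 0.27 -0.29 -3.57] gw 0.5768165727394835 gf 34.234905391931534
0.046
px 186.0 176.0 n 891 c [574.9 186.9] size [73.9 25.2] ang 83.2 z 47.7 53.0
px 173.0 276.0 n 289 c [487.7 227.7] size [25.  22.8] ang 19.2 z 47.0 53.3
0.036
px 195.0 168.0 n 106 c [587.1 185. ] size [73.6  0.6] ang 82.9 z 37.6 45.4
px 197.0 221.0 n 4627 c [527.9 198.8] size [ 60.3 101.4] ang 82.1 z 38.4 40.9
0.012
px 193.0 215.0 n 6554 c [528.7 192.5] size [ 74.5 118.3] ang 83.1 z 33.2 52.2
cream
px 198.0 220.0 n 4404 c [528.8 195.3] size [53.2 98. ] ang 82.7 z 38.5 40.7
amp tool x range [-0.03049091  0.01094726  0.04537911] z [-0.01500748 -0.00701004  0.00514578  0.00858472  0.03072311] 21907
```

View pics/w3.png

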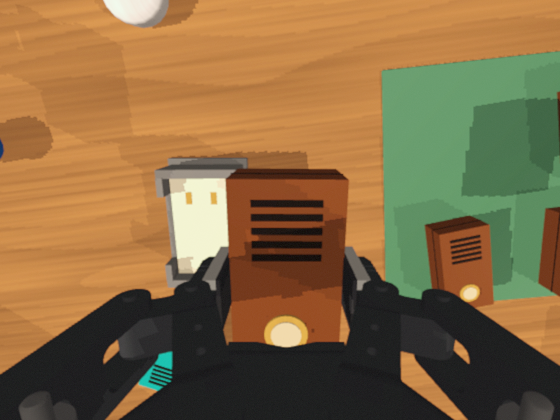

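The amp sits square in the hand, its front end at (286,172), and the dock is visible to its left at (200,220). I fit the dock centre at (528,192) with yaw -7°. Now I move over it, down to just above the guides.

Request:
drive_tool(
  increments=[
    {"dx": -0.016,"dy": -0.042,"dz": 0,"wx": 0,"wy": 0,"wz": 0,"claw": 0.03},
    {"dx": -0.015,"dy": -0.041,"dz": 0,"wx": 0,"wy": 0,"wz": 0,"claw": 0.03},
    {"dx": 0,"dy": 0,"dz": 0.03,"wx": 0,"wy": 0,"wz": 0,"claw": 0.03},
    {"dx": 0,"dy": 0,"dz": 0.04,"wx": 0,"wy": 0,"wz": 0,"claw": 0.03},
    {"dx": 0,"dy": 0,"dz": 0.03,"wx": 0,"wy": 0,"wz": 0,"claw": 0.03},
    {"dx": 0,"dy": 0,"dz": 0.01,"wx": 0,"wy": 0,"wz": 0,"claw": 0.03},
    {"dx": 0,"dy": 0,"dz": 0,"wx": 0,"wy": 0,"wz": 0,"claw": 0.03},
    {"dx": 0,"dy": 0,"dz": 0,"wx": 0,"wy": 0,"wz": 0,"claw": 0.03},
  ],
)

```text
t: 6.2
eef_pos: [0.529, 0.194, 0.1016]
tool_rot: [-0.001, 0.998, -0.061, 0.001]
contact_force: [0.8, 0.2, -3.8]
gripper_width: 0.579
grasp_force: 35.1
```

```bash
python3 - <<'E'
from h import *
o,R,t=st()
p,d=read_camera("wrist");cv2.imwrite("pics/w4.png",p[:,:,::-1])
P=cloud("wrist",d,(R,t));b=(d>0)&(P[...,0]>.43)&(P[...,0]<.62)&(P[...,1]>.12)&(P[...,1]<.27)
rects(P,b&(P[...,2]>.044)&(P[...,2]<.056),60)
s,_=read_camera("scene");q,_=read_camera("side")
cv2.imwrite("pics/m4.png",np.hstack([cv2.resize(p[:,:,::-1],(400,300)),cv2.resize(q[210:330,170:330,::-1],(400,300),interpolation=2)]))
E
```

```text
t 6.2 pos [529.  194.  101.6] toolx [ 0.992 -0.122  0.002] z [ 0.002  0.001 -1.   ] F [ 0.8   0.21 -3.81] gw 0.5785928141284902 gf 35.142169296741486
px 294.0 152.0 n 2853 c [575.2 186.3] size [74.3 24.9] ang 82.8 z 50.0 52.8
px 343.0 322.0 n 120 c [475.3 164.7] size [ 5.1 18.5] ang 86.4 z 50.5 53.0
```

View pics/m4.png

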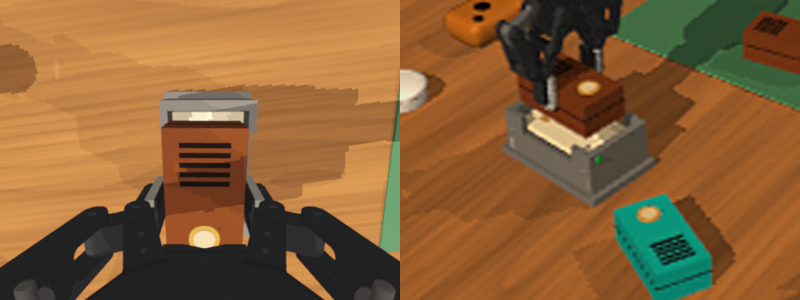

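The left pane shows the amp slightly left of the dock guides (205 against 208), and the right pane shows it above the dock. I shift 2 mm and descend between the guides.

Request:
drive_tool(
  increments=[
    {"dx": 0,"dy": 0.002,"dz": 0,"wx": 0,"wy": 0,"wz": 0,"claw": 0.03},
    {"dx": 0,"dy": 0,"dz": 0.007,"wx": 0,"wy": 0,"wz": 0,"claw": 0.03},
    {"dx": 0,"dy": 0,"dz": 0.007,"wx": 0,"wy": 0,"wz": 0,"claw": 0.03},
    {"dx": 0,"dy": 0,"dz": 0.007,"wx": 0,"wy": 0,"wz": 0,"claw": 0.03},
    {"dx": 0,"dy": 0,"dz": 0,"wx": 0,"wy": 0,"wz": 0,"claw": 0.03},
    {"dx": 0,"dy": 0,"dz": 0,"wx": 0,"wy": 0,"wz": 0,"claw": 0.03},
  ],
)

```text
t: 7.1
eef_pos: [0.5277, 0.1919, 0.0793]
tool_rot: [0.0, 0.998, -0.061, -0.0]
contact_force: [-0.5, 0.9, -4.1]
gripper_width: 0.578
grasp_force: 35.2
```

Still only the weight, so it is clear of the guides. Down onto the sprung floor, then release slowly.

Request:
drive_tool(
  increments=[
    {"dx": 0,"dy": 0,"dz": 0.005,"wx": 0,"wy": 0,"wz": 0,"claw": 0.03},
    {"dx": 0,"dy": 0,"dz": 0.005,"wx": 0,"wy": 0,"wz": 0,"claw": 0.03},
    {"dx": 0,"dy": 0,"dz": 0.003,"wx": 0,"wy": 0,"wz": 0,"claw": 0.03},
    {"dx": 0,"dy": 0,"dz": 0,"wx": 0,"wy": 0,"wz": 0,"claw": 0.03},
    {"dx": 0,"dy": 0,"dz": 0,"wx": 0,"wy": 0,"wz": 0,"claw": 0.03},
  ],
)

```text
t: 7.72
eef_pos: [0.5281, 0.1921, 0.0666]
tool_rot: [-0.0, 0.998, -0.061, 0.0]
contact_force: [1.7, -0.1, -0.4]
gripper_width: 0.578
grasp_force: 35.6
```

The spring carries all the weight. I open and back off straight up.

Request:
drive_tool(
  increments=[
    {"dx": 0,"dy": 0,"dz": 0,"wx": 0,"wy": 0,"wz": 0,"claw": 0.056},
    {"dx": 0,"dy": 0,"dz": 0,"wx": 0,"wy": 0,"wz": 0,"claw": 0.06},
    {"dx": 0,"dy": 0,"dz": 0,"wx": 0,"wy": 0,"wz": 0,"claw": 0.066},
    {"dx": 0,"dy": 0,"dz": 0,"wx": 0,"wy": 0,"wz": 0,"claw": 0.07},
    {"dx": 0,"dy": 0,"dz": 0,"wx": 0,"wy": 0,"wz": 0,"claw": 0.07},
    {"dx": 0,"dy": 0,"dz": -0.015,"wx": 0,"wy": 0,"wz": 0,"claw": 0.07},
    {"dx": 0,"dy": 0,"dz": -0.04,"wx": 0,"wy": 0,"wz": 0,"claw": 0.07},
    {"dx": 0,"dy": 0,"dz": -0.05,"wx": 0,"wy": 0,"wz": 0,"claw": 0.07},
    {"dx": 0,"dy": 0,"dz": -0.05,"wx": 0,"wy": 0,"wz": 0,"claw": 0.07},
    {"dx": 0,"dy": 0,"dz": 0,"wx": 0,"wy": 0,"wz": 0,"claw": 0.07},
    {"dx": 0,"dy": 0,"dz": 0,"wx": 0,"wy": 0,"wz": 0,"claw": 0.07},
    {"dx": 0,"dy": 0,"dz": 0,"wx": 0,"wy": 0,"wz": 0,"claw": 0.07},
  ],
)

```text
t: 9.22
eef_pos: [0.5268, 0.1915, 0.2202]
tool_rot: [0.001, 0.998, -0.061, -0.001]
contact_force: [0.7, 0.1, -0.2]
gripper_width: 0.82
grasp_force: 0.0
```

```bash
python3 - <<'E'
from h import *
o,R,t=st()
p,d=read_camera("wrist")
P=cloud("wrist",d,(R,t));b=(d>0)&(P[...,0]>.43)&(P[...,0]<.62)&(P[...,1]>.12)&(P[...,1]<.27)
hsv=cv2.cvtColor(p,cv2.COLOR_RGB2HSV)
m=b&(hsv[...,1]>90)&(P[...,2]>.045)&(P[...,2]<.075);rects(P,m,100)
q=P[m];A=np.c_[q[:,:2],np.ones(len(q))];print("tilt",np.linalg.lstsq(A,q[:,2],rcond=None)[0],"z med",np.median(q[:,2]))
q,_=read_camera("side")
cv2.imwrite("pics/m5.png",np.hstack([cv2.resize(p[:,:,::-1],(400,300)),cv2.resize(q[210:330,170:330,::-1],(400,300),interpolation=2)]))
E
```

```text
t 9.22 pos [526.8 191.5 220.2] toolx [ 0.993 -0.122 -0.002] z [-0.002 -0.001 -1.   ] F [ 0.68  0.09 -0.25] gw 0.8204330508738084 gf 0.0
px 285.0 195.0 n 4945 c [525.6 192.8] size [51.6 96. ] ang 83.3 z 57.4 60.0
tilt [ 0.00315957 -0.00650271  0.05803247] z med 0.058622194865198984
```

View pics/m5.png

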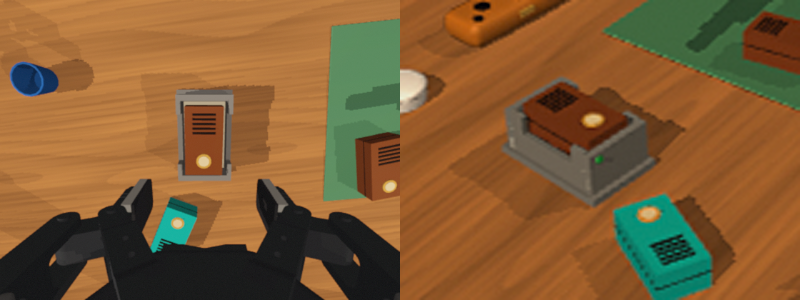

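The amp lies flat in the dock, level within 0.5°, with the floor sunk about 15 mm. That confirms the pack is inside. The gripper is clear, so I hand in.

```bash
python3 -c "
from station import *
print(hand_in())"
```

```text
the job is handed in; nothing more can be done
None
```

The first amplifier I lifted weighed about 0.39 kg, so it holds the battery pack; it now lies flat, right way up and lengthwise in the dock on the sunken sprung floor, let go and handed in, with nothing else touched.

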